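# Put up a folding crate and hold its corner pin through both eyes

## Robot

A 6-joint arm with a two-finger parallel gripper is mounted at the origin on the work surface; the furniture and walls round the work are solid. World frame = base frame: x ahead of the robot, y to its left, z up, the work surface at z = 0. Lengths are in mm, angles in rad, forces in N, time in s.
With the tool pointing down it reaches from about 375 to 975 mm from the base axis. Payload 3.8 kg.
Tool frame: the origin (TCP) lies at the very end of the fingers, on their centre line; the grasp point (between the pads) lies 19 mm behind it; z points along the fingers, y is the line along which they close (so a half turn about z gives the same grasp; the last joint's range is limited). The gripper opens to 85 mm and grips with 20 to 120 N. Pads are 22 mm wide; open, the fingers measure 114 mm over their backs; the gripper's body (76 mm by 85 mm) begins 54 mm behind the grasp point. The pads swing forward as they close: fully open they stand 13 mm farther back than shut.
Start: joints at [-1.213, 0.264, 1.604, -0, 1.274, -0.037], TCP at [259.615, -623.071, 231.28] pointing down, gripper open.
Joint ranges: [-2.63, 2.63], [-0.94, 2.18], [0.31, 2.57], [-1.31, 4.45], [0, 2.66], [-2.55, 2.55]. Speed limits (rad/s): [2.57, 2.57, 3.14, 3.14, 3.14, 3.14].

## Interface

Orientations are given as a unit quaternion [w, x, y, z].
In Python, from station import arm gives the robot as it stands.
- The arm moves only by the shell command python3 -m handwheel 'ROWS' [OPENING]. ROWS is JSON, a list of rows, each an object with "dp": the shift along the tool's x, y, z in cm, a list of three; "twist": the turn about the tool's z in rad. A call has 1 to 20 rows; each row shifts and turns the commanded pose from where the row before left it, along the tool's axes as they then stand; what a row does not reach is not made up. A row lasts 1/10 s, in which the tool goes at most 50 mm and 8.59 degrees, less where a joint would pass 70% of its speed; a pose out of reach is approached as far as the arm can. A call is refused whole if a number of a shift passes 5 or a number of a turn 0.15, either way. A call with a gripper value outside its range is refused whole. OPENING is the gripper command: -1 is shut, 1 is fully open, values between are in proportion, set as the call begins (- or left out, the last holds). The fingers move at their own pace and stop on an object; the grip force is fixed at half the most. Time passes only in rows, so rows that do not move let the fingers close. It gives the time, the measured TCP pose, the force, the opening and the grip force at its end, in the units of the state.
- arm.sense(): the state, without advancing time (a new reading comes with each control period).
- arm.read_camera(name): name is "side" or "top" or "wrist"; returns a dict with "color" (384x512x3 uint8, blue, green, red), "depth" (384x512 float32, mm along the optical axis (not along the pixel's ray), 0 where there is no reading), "mtx" (3x3 intrinsics, pixels), "origin" and "orientation" of the camera in the world. Camera axes: x right, y up, looking along -z (the intrinsics and any distortion apply to the point x, -y, -z); pixel columns grow to the right and rows downward; lengths in mm; the calibration is good to about 2 mm. A picture is of the moment at which its call begins.
- arm.close_job(): hands the job in; it is judged then, once.
The state is a dict: "clock": time; "joint_positions": joint angles; "joint_velocities": joint speeds; "effort": joint torques, N m; "eef_pos": TCP position; "tool_rot": TCP orientation; "contact_force": force on the tool from outside, world axes, zero at the start; "torque": the same for the moment, N m; "gripper_width": opening from 0.0 (shut) to 1.0 (fully open); "grip_force": force on a finger pad.
Only numpy, scipy, OpenCV 4.12 (cv2) and the standard library are available. Lean on these libraries where they do the work, as an engineer would, in place of code of your own. Each camera call takes 0.05 s, during which the arm holds its last target. There are 200 camera calls.

## Task

Put up the little folding crate: swing both of its lowered sides fully upright, then pull the long pin out of its socket inside the crate and pass it, head up, down through the upper eye and on through the lower eye at the corner where the two sides meet. Finish still gripping the pin, hanging in your grip with its point showing clearly below the lower eye but held clear of the mat; do not let go of it. Leave the short pin in its socket and do not move the bottles or the timer nearby.

Things in the scene. Friction and masses are not known exactly. Their poses are not given: they have to be found in the camera images.
- mat: dark rubber mat 160 x 270 x 3 mm, fixed on the worktop parallel to the wall; origin under its centre, top 3 mm above the worktop. The crate stands on it. To its right stands the water bath with its lid, solid up to 0.30 m above the worktop (also between the mat and where the arm may start): swing over it or in front of it.
- crate: grey crate held fast on the mat by suction. Origin: middle of its underside, 3 mm above the worktop; z up, +x to its far wall, +y to its folding end side. Floor plate x -38..50, y -60..48 mm, 10 mm thick. Fixed walls 6 mm thick, 76 mm high at x = 47 and y = -57. The front side is hinged along the line x = -45, z = 14 mm, the end side along y = 55, z = 14; both lean outwards at the start.
- corner (a point): point fixed to the crate at x = -45, y = 55, z = 80 mm: with both sides upright the two eyes stand one above the other on the vertical through it, lower eye from z = 30 to 42 mm, upper eye from z = 68 to 80 mm above the crate's underside. Below them is no floor plate, only the mat.
- socket_left (a point): bottom of the parking socket at crate x = 22, y = 30, z = 10 mm: an upright tube 30 mm tall, outside 21 mm, bore 11.5 mm; a pin stands in it
- socket_right (a point): bottom of the other parking socket, the same, at crate x = 22, y = -30, z = 10 mm; the other pin stands in it
- side_front (a joint): angle of the front side: 0 = upright against its hard stop, growing as it is lowered outwards (towards crate -x), 1.571 = flat; turns about the crate's y axis. Stays where it is left: hinge friction about 0.18 N m (3 to 6 N at its edge); push it inwards and up from outside. 6 mm thick panel, reaching 66 mm from its hinge line, crate y -60..37 mm; carries the upper eye on a lug at its end (y = 55).
- side_end (a joint): angle of the end side: 0 = upright against its hard stop, growing as it is lowered outwards (towards crate +y), 1.571 = flat; turns about the crate's x axis. Same friction and behaviour. 6 mm thick panel, reaching 66 mm from its hinge line, crate x -27..50 mm; carries the lower eye on a lug at its end (x = -45).
- front_edge (a point): middle of the free edge of the front side, 66 mm from its hinge line
- end_edge (a point): middle of the free edge of the end side, 66 mm from its hinge line
- upper_eye (a point): centre of the mouth (top, when upright) of the upper eye, a steel bushing 12 mm tall, bore 13 mm with a bell mouth 18 mm wide, outside 21 to 27 mm; fixed to the front side, 66 mm from its hinge line and in the panel's middle plane
- lower_eye (a point): centre of the mouth (top, when upright) of the lower eye, the same bushing; fixed to the end side, 28 mm from its hinge line and in the panel's middle plane
- pin_long: the long steel pin, 130 mm, upright in one of the two sockets: shank 10 mm thick and 100 mm long with a bevelled point, round head 16 mm thick and 30 mm tall on top. Origin at the point's end (bottom), z along the pin to the head. 60 to 130 g.
- pin_short: the short steel pin in the other socket, not wanted: same head (16 mm thick, 30 mm tall), shank 10 mm thick and only 32 mm long, 62 mm in all. Origin at its bottom end, z to the head.
- pin_point (a point): the bottom end of the long pin, on its axis
- pin_collar (a point): underside of the long pin's head, on its axis, 100 mm above the point
- dropper_a: small dropper bottle, 25 mm thick, 73 mm tall, bystander; origin under its centre
- dropper_b: small dropper bottle, 25 mm thick, 73 mm tall, bystander; origin under its centre
- timer: flat bench timer 64 x 64 x 19 mm, bystander; origin under its centre

How it is judged (in metres and radians):
On the way, in this order (a step that is already met when the one before it is completed fails the run):
1. both folding sides stand upright (value of joint each of side_front, side_end below 0.09 rad), for 0.2 s.
2. the long pin's point has entered the upper eye from above but not yet the lower one, both sides upright (all of step 1 and z of pin_point in the frame of crate between 0.043 and 0.078 m and horizontal distance between pin_point and upper_eye below 0.007 m and angle between pin_long's own z axis and vertical below 0.25 rad), for 0.05 s.
At the end, for the whole second after the job is handed in: Both sides upright (0.09 rad); the long pin, head up (0.15 rad), runs through both eyes, its point 4 mm or more below the lower eye and above the mat, still gripped and at rest; short pin (15 mm) and bystanders (20 mm) unmoved (all of step 1 and z of pin_point in the frame of crate between 0.004 and 0.026 m and horizontal distance between pin_point and lower_eye below 0.006 m and horizontal distance between pin_collar and upper_eye below 0.009 m and angle between pin_long's own z axis and vertical below 0.15 rad and contact force between pin_long and the fingers above 2 N and contact force between pin_long and mat below 0.2 N and linear speed of pin_long below 0.02 m/s and distance of pin_short from where it was at the start of the episode below 0.015 m and distance of each of dropper_a, dropper_b, timer from where it was at the start of the episode below 0.02 m); the arm keeps its last pose, push and grip.
It fails at once if the short pin was pulled out of its socket (distance of pin_short from where it was at the start of the episode above 0.03 m).
It fails at once if a bottle or the timer was pushed away or knocked over (distance of any of dropper_a, dropper_b, timer from where it was at the start of the episode above 0.03 m or angle between any of dropper_a, dropper_b, timer's own z axis and vertical above 0.6 rad).
It also fails if it takes over 64 s, if anything falls off the work surface, if the arm or the gripper's body presses on something with over 40 N, if the wrist force passes 120 N, or if a joint passes its speed limit or range.

## Working session

There is one attempt and no reset: what is moved stays moved. The work goes in short steps, Python scripts to look and compute and a shell command to move; the robot and the scene stay as the last step left them, time stands still between calls to the robot, and variables do not carry over. Pictures are saved under pics/ and viewed, at most 10 in all, crops included, and the job is handed in when it is done.

```bash
ls; mkdir -p pics; python3 - <<'E'
from station import arm
import cv2,numpy as np
s=arm.sense();print(s)
ims=[]
for n in("side","top"):
    c=arm.read_camera(n);np.savez(f"{n}0.npz",**c);print(n,c["mtx"].tolist(),c["origin"],c["orientation"]);cv2.imwrite(f"pics/{n}0.png",c["color"])
E
```

```text
pics
{'clock': 0.0, 'joint_positions': array([-1.21285973e+00,  2.64738960e-01,  1.60541305e+00,  1.32387796e-05,
        1.27371770e+00, -3.68830202e-02]), 'joint_velocities': array([ 1.55870224e-03,  3.71060949e-05,  4.28473440e-04, -4.70926601e-04,
        1.11951985e-03,  7.94092036e-04]), 'effort': array([-7.23943012e-04, -5.15114808e+01, -3.67317224e+01, -1.42732092e-04,
        1.30556009e-02,  2.98156874e-05]), 'eef_pos': array([ 259.38078366, -622.3548865 ,  229.9505261 ]), 'tool_rot': array([-1.12489946e-03,  9.80577627e-01,  1.96128071e-01, -1.75734105e-04]), 'contact_force': array([ 0.3426435 ,  0.00082561, -0.28208251]), 'torque': array([0.01540097, 0.04637591, 0.03328066]), 'grip_force': 0.0, 'gripper_width': 0.9978837342475618}
side [[369.2900136895986, 0.0, 252.2353071011197], [0.0, 369.2900136895986, 191.0211903184466], [0.0, 0.0, 1.0]] [197.45204457 560.4543746  832.08598864] [-0.19887708 -0.07480544  0.3431705   0.91492407]
top [[418.32658147270473, 0.0, 251.03640268651532], [0.0, 418.32658147270473, 195.67614644725808], [0.0, 0.0, 1.0]] [ 215.44596648  -25.71170008 1384.52779678] [ 0.71345109  0.07458148 -0.07276623 -0.69291429]
```

View pics/side0.png

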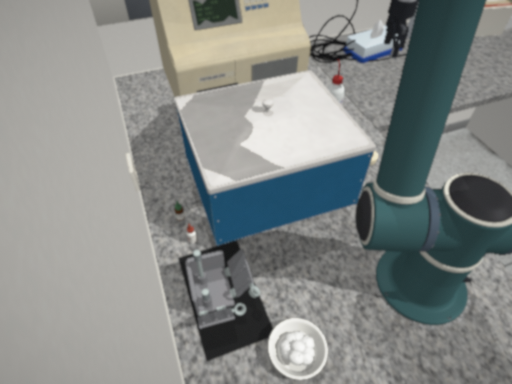

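View pics/top0.png

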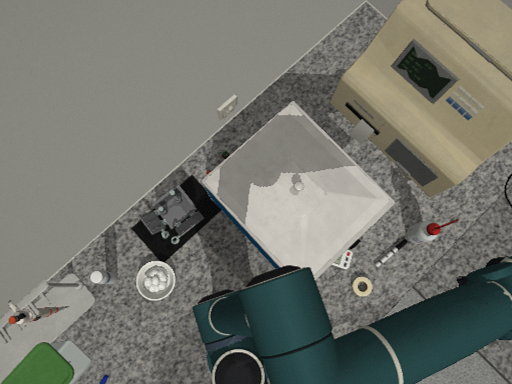

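Side view: crate on the black mat near (220,300), pins at about (197,255) and (205,295), eyes near (240,310) and (253,293). Top view: mat around (175,217), with the water bath to its right.

```bash
cat > h.py <<'E'
import numpy as np,cv2
from scipy.spatial.transform import Rotation as R
def rot(q): return R.from_quat([q[1],q[2],q[3],q[0]])
def ray(c,u,v):
    K=c["mtx"]; d=np.array([(u-K[0,2])/K[0,0],-(v-K[1,2])/K[1,1],-1.]); return rot(c["orientation"]).apply(d)
def onz(c,u,v,z):
    d=ray(c,u,v);o=c["origin"];return o+d*(z-o[2])/d[2]
def proj(c,p):
    q=rot(c["orientation"]).inv().apply(np.asarray(p,float)-c["origin"]);K=c["mtx"]
    return (K[0,0]*q[...,0]/-q[...,2]+K[0,2], K[1,1]*-q[...,1]/-q[...,2]+K[1,2])
def cloud(c):
    K=c["mtx"];d=c["depth"];v,u=np.mgrid[:384,:512]
    p=np.stack([(u-K[0,2])/K[0,0]*d,-(v-K[1,2])/K[1,1]*d,-d],-1)
    return rot(c["orientation"]).apply(p.reshape(-1,3)).reshape(384,512,3)+c["origin"]
E
python3 - <<'E'
from h import *
S=dict(np.load("side0.npz"));T=dict(np.load("top0.npz"))
a=cv2.resize(S["color"][190:370,165:285],None,fx=4,fy=4,interpolation=cv2.INTER_CUBIC)[:600]
b=cv2.resize(T["color"][145:265,125:225],None,fx=4,fy=4,interpolation=cv2.INTER_CUBIC)
b=cv2.copyMakeBorder(b,0,600-b.shape[0],0,0,cv2.BORDER_CONSTANT)
im=np.hstack([a[:600],b])[:, :800];cv2.imwrite("pics/crop0.png",im);print(im.shape)
# mat: dark mask
for n,c,x in(("side",S,(165,285,230,370)),("top",T,(125,225,165,265))):
    m=(c["color"].max(2)<60).astype(np.uint8)
    k=np.zeros_like(m);k[x[2]:x[3],x[0]:x[1]]=m[x[2]:x[3],x[0]:x[1]]
    cs,_=cv2.findContours(k,cv2.RETR_EXTERNAL,cv2.CHAIN_APPROX_NONE);cc=max(cs,key=cv2.contourArea)
    P=np.array([onz(c,u,v,3)[:2] for u,v in cc[:,0]],np.float32)
    print(n,cv2.minAreaRect(P),cv2.boxPoints(cv2.minAreaRect(P)).tolist())
    C=cloud(c);w=C[x[2]:x[3],x[0]:x[1]].reshape(-1,3);print(np.percentile(w[:,2],[1,10,50,90,99]))
E
```

```text
(600, 800, 3)
side ((374.7125549316406, 280.2972412109375), (156.3087615966797, 122.06594848632812), 45.935726165771484) [[276.5030517578125, 266.58489990234375], [364.21478271484375, 181.6923370361328], [472.92205810546875, 294.00958251953125], [385.2103271484375, 378.90216064453125]]
[ -2.79774596  -1.00284437   2.45833079  56.76256679 159.05139163]
top ((418.0987548828125, 221.853759765625), (182.23081970214844, 271.06219482421875), 44.536460876464844) [[258.09478759765625, 254.55592346191406], [448.20782470703125, 61.34164047241211], [578.1027221679688, 189.15159606933594], [387.98968505859375, 382.3658752441406]]
[ -6.40481355  -2.75268664   3.38334215 149.35333016 244.93843055]
```

View pics/crop0.png

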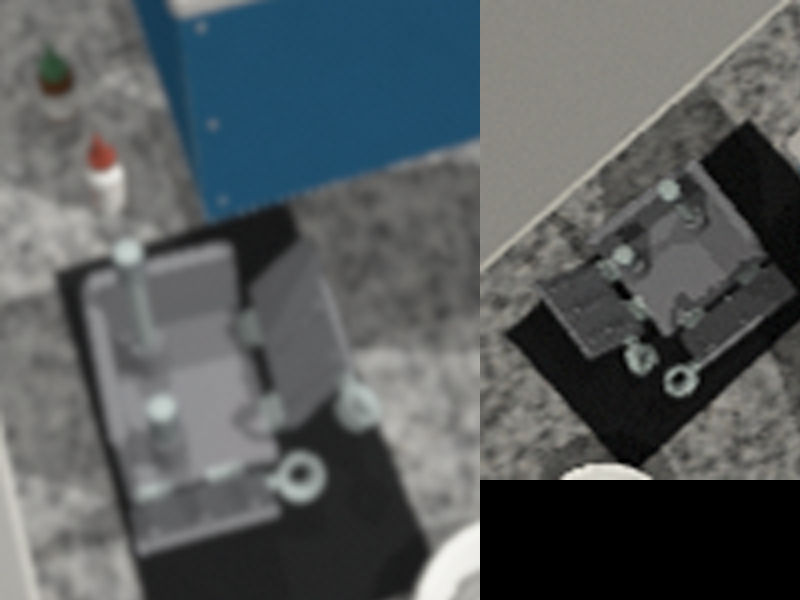

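The crop shows the long pin at socket_right: side-crop head at (128,250), top-crop head at (669,190). The short pin is at socket_left, (161,408) / (625,255). The upper eye is at (358,403) / (681,380) on the front side, and the lower eye at (300,476) / (641,357).

```bash
python3 - <<'E'
from h import *
S=dict(np.load("side0.npz"));T=dict(np.load("top0.npz"))
def sp(x,y):return x/4+165-.4,y/4+190-.4
def tp(x,y):return (x-480)/4+125-.4,y/4+145-.4
def tri(a,b):
    A=[];o=[]
    d1=ray(S,*a);d2=ray(T,*b);d1/=np.linalg.norm(d1);d2/=np.linalg.norm(d2)
    M=np.stack([d1,-d2],1);t=np.linalg.lstsq(M,T["origin"]-S["origin"],rcond=None)[0]
    p=S["origin"]+d1*t[0];q=T["origin"]+d2*t[1];return (p+q)/2,np.linalg.norm(p-q)
for n,a,b in(("long",(128,250),(669,190)),("short",(161,408),(625,255)),("upeye",(358,403),(681,380)),("loeye",(300,476),(641,357))):
    p,e=tri(sp(*a),tp(*b));print(n,p.round(1),e.round(1))
L=onz(T,*tp(669,190),143),onz(S,*sp(128,250),143);Sh=onz(T,*tp(625,255),75),onz(S,*sp(161,408),75)
print(L,Sh)
for l,s in zip(L,Sh):
    d=(s-l)[:2];print(np.linalg.norm(d),np.degrees(np.arctan2(-d[0],d[1])))
# mat far corners etc
print([onz(T,*tp(x,y),3).round(0)[:2].tolist() for x,y in((745,122),(508,333),(628,468))])
print([onz(S,*sp(x,y),3).round(0)[:2].tolist() for x,y in((60,270),(292,208))])
print(rot(S["orientation"]).as_matrix().round(2).tolist())
from station import arm
s=arm.sense();print(rot(s["tool_rot"]).as_matrix().round(3).tolist())
c=arm.read_camera("wrist");m=rot(s["tool_rot"]).inv()
print(m.apply(c["origin"]-s["eef_pos"]),(m*rot(c["orientation"])).as_matrix().round(2),c["mtx"])
for cam,(x,y) in((S,(52,78)),(S,(105,170))):print("bottle",onz(S,*sp(x,y),50))
E
```

```text
long [483.4 222.6 142.7] 1.8
short [444.9 268.2  71.9] 2.3
upeye [347.8 217.9  66.4] 3.3
loeye [367.2 257.2  34. ] 0.3
(array([482.4499748 , 222.23249262, 143.        ]), array([484.22497864, 222.88244431, 143.        ])) (array([443.23078576, 267.14847164,  75.        ]), array([445.09719871, 269.55213485,  75.        ]))
59.62876789014944 41.12641673966337
60.901914395297446 39.976404619042825
[[574.0, 189.0], [387.0, 375.0], [279.0, 268.0]]
[[575.0, 185.0], [460.0, 81.0]]
[[-0.91, 0.31, -0.27], [-0.42, -0.69, 0.6], [-0.0, 0.66, 0.75]]
[[0.923, 0.385, -0.001], [0.385, -0.923, 0.002], [0.0, -0.002, -1.0]]
[  73.5534777    -1.31397439 -143.65783212] [[ 0.    0.96  0.29]
 [ 1.   -0.   -0.  ]
 [-0.    0.29 -0.96]] [[300.18055116   0.         253.43291052]
 [  0.         300.18055116 189.69604688]
 [  0.           0.           1.        ]]
bottle [637.52264052  81.76289533  50.        ]
bottle [566.38634923 131.79657902  50.        ]
```

```bash
python3 - <<'E'
from h import *
T=dict(np.load("top0.npz"));S=dict(np.load("side0.npz"))
o=np.array([447.2,231.1]);a=np.radians(40.5);e=np.array([np.cos(a),np.sin(a)]);f=np.array([-e[1],e[0]])
cr=lambda p:((p[:2]-o)@e,(p[:2]-o)@f)
for u,v in((293,103),(202,183),(278,280),(393,202)):
    p=onz(T,u,v,300);print("bath",p.round(0),np.round(cr(p)))
p=onz(T,155,280,40);print("bowl",p,cr(p))
for u,v in((245,68) ,(322,0)): # wall base in top (crop 480,270 / 790,0)
    pass
for x,y in((480,270),(790,0)):
    p=onz(T,(x-480)/4+125,y/4+145,0);print("wall",p.round(0),np.round(cr(p)))
C=cloud(T);print("wall heights",[C[v,u].round(0).tolist() for u,v in((100,150),(140,180),(180,150),(60,200))])
p=np.array([259,-622]);Rm=np.array([[.923,.385],[.385,-.923]])
for q in((560,-200),(450,100),(370,150)):
    q=np.array(q);print(q,"dp xy",Rm@(q-p));p=q
E
```

```text
bath [ 712. -128.  300.] [ -32. -445.]
bath [476. 112. 300.] [ -55. -109.]
bath [228. -94. 300.] [-378. -105.]
bath [ 439. -395.  300.] [-413. -471.]
bowl [219.90417265 276.47402377  40.        ] (np.float64(-143.36903188869286), np.float64(182.1195098197548))
wall [439. 403.   0.] [105. 136.]
wall [684. 156.  -0.] [ 131. -211.]
wall heights [[511.0, 335.0, 452.0], [520.0, 326.0, 131.0], [631.0, 215.0, 98.0], [402.0, 443.0, 388.0]]
[ 560 -200] dp xy [ 440.293 -273.621]
[450 100] dp xy [  13.97 -319.25]
[370 150] dp xy [-54.59 -76.95]
```

```bash
python3 -m handwheel '[{"dp":[0,0,-4.5],"twist":0},{"dp":[0,0,-4.5],"twist":0},{"dp":[0,0,-4.5],"twist":0},{"dp":[0,0,-4.5],"twist":0},{"dp":[4,-2.5,0],"twist":0},{"dp":[4,-2.5,0],"twist":0},{"dp":[4,-2.5,0],"twist":0},{"dp":[4,-2.5,0],"twist":0},{"dp":[4,-2.5,0],"twist":0},{"dp":[4,-2.5,0],"twist":0},{"dp":[4,-2.5,0],"twist":0},{"dp":[4,-2.5,0],"twist":0},{"dp":[4,-2.5,0],"twist":0},{"dp":[4,-2.5,0],"twist":0},{"dp":[4,-2.5,0],"twist":0}]' -1
python3 -m handwheel '[{"dp":[0.2,-4.5,0],"twist":0},{"dp":[0.2,-4.5,0],"twist":0},{"dp":[0.2,-4.5,0],"twist":0},{"dp":[0.2,-4.5,0],"twist":0},{"dp":[0.2,-4.5,0],"twist":0},{"dp":[0.2,-4.5,0],"twist":0},{"dp":[0.2,-4.5,0],"twist":0}]'
python3 -m handwheel '[{"dp":[0,0,0],"twist":-0.145},{"dp":[0,0,0],"twist":-0.145},{"dp":[0,0,0],"twist":-0.145},{"dp":[0,0,0],"twist":-0.145},{"dp":[0,0,0],"twist":-0.145},{"dp":[0,0,0],"twist":-0.145},{"dp":[0,0,0],"twist":-0.145},{"dp":[0,0,0],"twist":-0.145},{"dp":[0,0,0],"twist":-0.145},{"dp":[0,0,0],"twist":-0.145},{"dp":[0,0,0],"twist":-0.145},{"dp":[0,0,0],"twist":-0.145},{"dp":[0,0,0],"twist":-0.145},{"dp":[0,0,0],"twist":0}]'
```

```text
clock: 1.65
eef_pos: [560.7, -198.2, 411.0]
tool_rot: [-0.0, 0.981, 0.196, -0.0]
contact_force: [0.9, -0.7, 0.4]
gripper_width: 0.002
grip_force: 0.0
clock: 2.35
eef_pos: [450.6, 97.6, 411.1]
tool_rot: [-0.0, 0.981, 0.196, 0.0]
contact_force: [1.0, 1.4, 0.4]
gripper_width: 0.002
grip_force: 0.0
clock: 3.75
eef_pos: [451.6, 96.1, 411.0]
tool_rot: [-0.0, 0.418, 0.909, -0.0]
contact_force: [0.3, 0.3, 0.0]
gripper_width: 0.001
grip_force: 0.0
```

```bash
python3 -m handwheel '[{"dp":[4.1,2.1,0],"twist":0},{"dp":[4.1,2.1,0],"twist":0},{"dp":[4.1,2.1,0],"twist":0},{"dp":[4.1,2.1,0],"twist":0},{"dp":[0,0,4],"twist":0},{"dp":[0,0,4],"twist":0},{"dp":[0,0,3],"twist":0},{"dp":[0,0,0],"twist":0},{"dp":[0,0,0],"twist":0}]'
python3 - <<'E'
from station import arm
import cv2,numpy as np
c=arm.read_camera("wrist");np.savez("w1.npz",**c);cv2.imwrite("pics/w1.png",c["color"])
E
```

```text
clock: 4.65
eef_pos: [408.6, 275.2, 301.4]
tool_rot: [-0.0, 0.419, 0.908, -0.0]
contact_force: [0.0, 0.1, 1.0]
gripper_width: 0.001
grip_force: 0.0
```

View pics/w1.png

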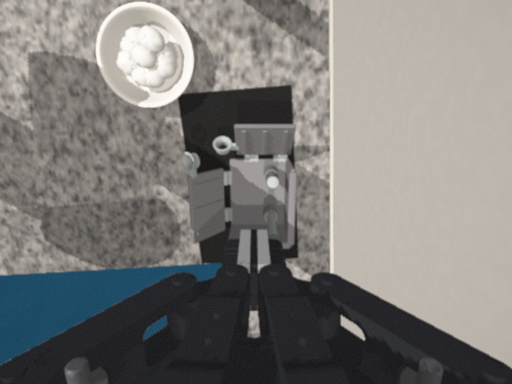

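Wrist view: crate floor spans about (231,160) to (287,158), short head at (272,182), lower eye at (223,145), upper eye at (191,160), wall edge at column 331. The long pin is hidden behind the shut fingers.

```bash
python3 - <<'E'
from h import *
c=dict(np.load("w1.npz"))
o=np.array([447.2,231.1]);a=np.radians(40.5);e=np.array([np.cos(a),np.sin(a)]);f=np.array([-e[1],e[0]])
cr=lambda p:np.round([(p[:2]-o)@e,(p[:2]-o)@f],1)
for n,u,v,z in(("short",272,182,75),("up",191,160,66),("lo",223,145,34),("floorA",231,160,13),("floorB",286,158,13),("wallbase",331,100,0),("wallbase2",331,250,0)):
    p=onz(c,u,v,z);print(n,p.round(1),cr(p))
G=lambda x,y,z:np.r_[o+x*e+y*f,z+3]
for n,p in (("short",(22,30,72)),("floorA",(-38,48,10)),("floorB",(44,48,10)),("farwall top",(50,48,76))):print(n,np.round(proj(c,G(*p)),1))
im=cv2.resize(c["color"][110:260,170:310],None,fx=4,fy=4,interpolation=cv2.INTER_CUBIC);cv2.imwrite("pics/w1c.png",im)
E
```

```text
short [444.7 270.9  75. ] [23.9 31.9]
up [348.5 223.7  66. ] [-79.8  58.5]
lo [368.1 259.7  34. ] [-41.6  73.1]
floorA [391.1 246.5  13. ] [-32.6  48.2]
floorB [450.1 301.   13. ] [47.6 51.3]
wallbase [445.1 403.2   0. ] [110.2 132.3]
wallbase2 [612.4 234.9   0. ] [ 128.1 -104.4]
short [270.5 183.4]
floorA [227.3 160.1]
floorB [283.5 160.2]
farwall top [293.3 170.4]
```

View pics/w1c.png

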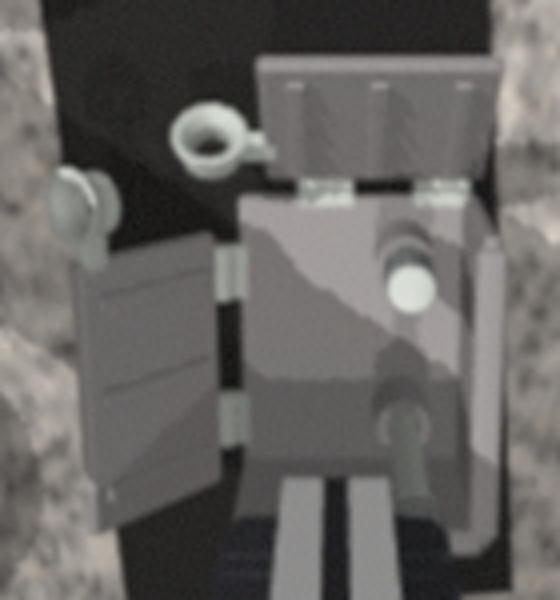

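The crop shows both folding sides lowered. Lower eye at crop (210,138), upper eye at (85,205), and the floor edges nearly parallel to the image axes, so yaw is about 41°. Next I push the front side up.

```bash
python3 -m handwheel '[{"dp":[-2,-4,0],"twist":0},{"dp":[-2,-4,0],"twist":0},{"dp":[-2,-3.5,0],"twist":0},{"dp":[0,0,5],"twist":0},{"dp":[0,0,5],"twist":0},{"dp":[0,0,5],"twist":0},{"dp":[0,0,5],"twist":0},{"dp":[0,0,5],"twist":0},{"dp":[0,0,0],"twist":0}]' && python3 -m handwheel '[{"dp":[0,1,0],"twist":0},{"dp":[0,1,0],"twist":0},{"dp":[0,1,0],"twist":0},{"dp":[0,0.5,0],"twist":0},{"dp":[0,0.5,0],"twist":0},{"dp":[0,0.3,0],"twist":0},{"dp":[0,0.2,0],"twist":0},{"dp":[0,0,0],"twist":0}]'
```

```text
clock: 5.6
eef_pos: [356.7, 153.3, 47.4]
tool_rot: [-0.004, 0.418, 0.908, -0.004]
contact_force: [-1.6, -0.8, 0.3]
gripper_width: 0.003
grip_force: 0.0
clock: 6.4
eef_pos: [395.6, 184.8, 51.8]
tool_rot: [0.001, 0.418, 0.909, 0.001]
contact_force: [0.5, -0.9, -1.6]
gripper_width: 0.002
grip_force: 0.0
```

```bash
python3 -m handwheel '[{"dp":[0,0.2,0],"twist":0},{"dp":[0,0.2,0],"twist":0},{"dp":[0,0,0],"twist":0}]'; python3 -m handwheel '[{"dp":[0,0.2,0],"twist":0},{"dp":[0,0,0],"twist":0}]';python3 - <<'E'
from station import arm
import cv2,numpy as np
a=arm.read_camera("side");np.savez("s2.npz",**a);b=arm.read_camera("top")
f=lambda c,x:cv2.resize(c["color"][x[2]:x[3],x[0]:x[1]],None,fx=4,fy=4,interpolation=cv2.INTER_CUBIC)
im=np.hstack([f(a,(170,270,220,350)),f(b,(125,225,145,275))]);cv2.imwrite("pics/p2.png",im)
E
```

```text
clock: 6.7
eef_pos: [397.6, 186.8, 51.1]
tool_rot: [-0.0, 0.418, 0.909, -0.0]
contact_force: [-1.4, -2.2, 2.3]
gripper_width: 0.001
grip_force: 1.2
clock: 6.9
eef_pos: [399.2, 188.2, 51.1]
tool_rot: [-0.0, 0.418, 0.909, 0.0]
contact_force: [-1.7, -1.8, 1.6]
gripper_width: -0.002
grip_force: 1.0
```

View pics/p2.png

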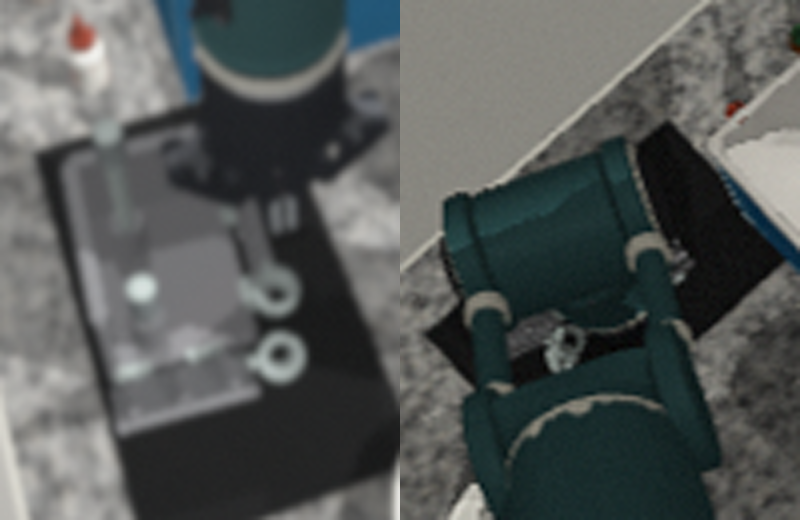

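Side crop: the front panel is nearly upright, with the upper eye at (272,290) beside the lower eye at (280,357). I keep pushing until it meets the stop.

```bash
for i in 1; do python3 -m handwheel '[{"dp":[0,0.2,0],"twist":0},{"dp":[0,0.2,0],"twist":0},{"dp":[0,0,0],"twist":0}]'; python3 -m handwheel '[{"dp":[0,0.2,0],"twist":0},{"dp":[0,0,0],"twist":0}]'; python3 -m handwheel '[{"dp":[0,0.2,0],"twist":0},{"dp":[0,0,0],"twist":0}]'; done | grep -E "pos|contact"
```

```text
eef_pos: [401.8, 190.5, 51.3]
contact_force: [-4.0, -3.3, 4.9]
eef_pos: [401.9, 190.6, 51.1]
contact_force: [-7.4, -7.6, 9.8]
eef_pos: [401.9, 190.7, 51.0]
contact_force: [-13.7, -13.0, 17.1]
```

```bash
python3 -m handwheel '[{"dp":[0,-1,0],"twist":0},{"dp":[0,-2,0],"twist":0},{"dp":[0,0,-5],"twist":0},{"dp":[0,0,-5],"twist":0},{"dp":[0,0,-4],"twist":0},{"dp":[3.2,2.6,0],"twist":0},{"dp":[3.2,2.6,0],"twist":0},{"dp":[3.2,2.6,0],"twist":0},{"dp":[3.2,2.6,0],"twist":0},{"dp":[0,0,4],"twist":0},{"dp":[0,0,5],"twist":0},{"dp":[0,0,5],"twist":0},{"dp":[0,0,0],"twist":0}]'; python3 -m handwheel '[{"dp":[-1,0,0],"twist":0},{"dp":[-1,0,0],"twist":0},{"dp":[-1,0,0],"twist":0},{"dp":[-0.5,0,0],"twist":0},{"dp":[-0.5,0,0],"twist":0},{"dp":[-0.5,0,0],"twist":0},{"dp":[-0.4,0,0],"twist":0},{"dp":[0,0,0],"twist":0}]'; python3 -m handwheel '[{"dp":[-0.2,0,0],"twist":0},{"dp":[-0.2,0,0],"twist":0},{"dp":[0,0,0],"twist":0}]';
```

```text
clock: 9.0
eef_pos: [372.9, 334.9, 44.3]
tool_rot: [-0.003, 0.418, 0.909, -0.006]
contact_force: [-0.7, -1.4, -0.3]
gripper_width: 0.002
grip_force: 0.0
clock: 9.8
eef_pos: [411.2, 301.1, 52.0]
tool_rot: [0.001, 0.418, 0.909, 0.0]
contact_force: [-0.4, -0.1, 0.7]
gripper_width: 0.003
grip_force: 0.0
clock: 10.1
eef_pos: [412.4, 298.1, 50.9]
tool_rot: [-0.0, 0.418, 0.909, -0.0]
contact_force: [-1.0, 1.3, 1.6]
gripper_width: -0.003
grip_force: 0.8
```

```bash
(python3 -m handwheel '[{"dp":[-0.2,0,0],"twist":0},{"dp":[-0.1,0,0],"twist":0},{"dp":[0,0,0],"twist":0}]'; python3 -m handwheel '[{"dp":[-0.2,0,0],"twist":0},{"dp":[0,0,0],"twist":0}]'; python3 -m handwheel '[{"dp":[-0.2,0,0],"twist":0},{"dp":[0,0,0],"twist":0}]') | grep -E "pos|contact"
```

```text
eef_pos: [414.4, 295.9, 51.1]
contact_force: [-1.5, 1.6, 1.9]
eef_pos: [414.6, 295.7, 51.1]
contact_force: [-6.2, 7.8, 3.1]
eef_pos: [414.7, 295.6, 51.2]
contact_force: [-11.5, 13.2, 3.8]
```

```bash
python3 -m handwheel '[{"dp":[1,0,0],"twist":0},{"dp":[1,0,0],"twist":0},{"dp":[0,0,-4.6],"twist":0},{"dp":[0,0,-4.6],"twist":0},{"dp":[0,0,-4.6],"twist":0},{"dp":[0,0,-4.6],"twist":0},{"dp":[0,0,-4.6],"twist":0},{"dp":[-4.5,0,0],"twist":0},{"dp":[-4.5,0,0],"twist":0},{"dp":[0,0,0],"twist":0},{"dp":[0,0,0],"twist":0},{"dp":[0,0,0],"twist":0}]' -0.1
python3 - <<'E'
from station import arm
import cv2,numpy as np
c=arm.read_camera("wrist");np.savez("w3.npz",**c);cv2.imwrite("pics/w3.png",c["color"])
E
```

```text
clock: 12.0
eef_pos: [462.1, 240.2, 280.6]
tool_rot: [-0.0, 0.418, 0.909, -0.0]
contact_force: [0.1, 1.1, 0.4]
gripper_width: 0.45
grip_force: 0.0
```

View pics/w3.png

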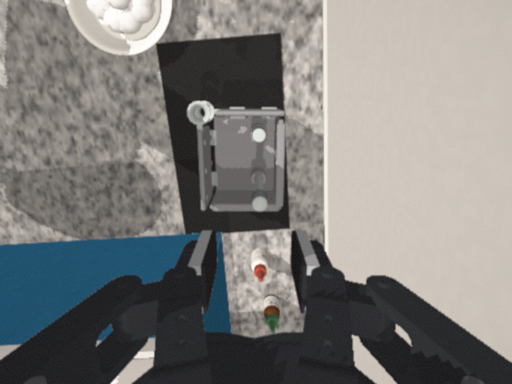

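Wrist view: both sides upright, upper eye at about (201,111), short head at (259,135), long head at (260,204). I'll refine these centres with masks.

```bash
python3 - <<'E'
from h import *
c=dict(np.load("w3.npz"));g=c["color"].astype(int)
# steel is cyan-tinted: G-R, light
def blob(x0,x1,y0,y1,t):
    k=cv2.cvtColor(c["color"],cv2.COLOR_BGR2GRAY)[y0:y1,x0:x1]
    sat=(g[...,1]-g[...,2])[y0:y1,x0:x1]
    m=((k>t)&(sat>3)).astype(np.uint8)
    cs,_=cv2.findContours(m,cv2.RETR_EXTERNAL,cv2.CHAIN_APPROX_NONE);cc=max(cs,key=cv2.contourArea)
    (u,v),r=cv2.minEnclosingCircle(cc);M=cv2.moments(cc);return u+x0,v+y0,r,M["m10"]/M["m00"]+x0,M["m01"]/M["m00"]+y0
for n,b,z,R_ in(("long",(248,274,192,216,150),143,8),("short",(248,272,124,146,150),75,8),("eye",(183,218,96,130,120),83,13.5)):
    u,v,r,cu,cv_=blob(*b);p=onz(c,cu,cv_,z);h=c["origin"][2]-z
    print(n,np.round((u,v,r,cu,cv_),1),"r mm",round(r*h/300/0.96,1),p.round(1))
K=np.hstack([cv2.resize(c["color"][93:133,180:220],(400,400),interpolation=cv2.INTER_CUBIC),cv2.resize(c["color"][184:224,240:280],(400,400),interpolation=cv2.INTER_CUBIC)])
cv2.imwrite("pics/w3c.png",K)
E
```

```text
long [259.3 203.7   6.9 259.2 203.6] r mm 6.7 [483.2 225.7 143. ]
short [258.7 134.7   6.8 258.7 134.8] r mm 8.3 [444.3 271.4  75. ]
eye [201.3 113.1  15.3 200.2 111.9] r mm 18.1 [378.4 248.8  83. ]
```

View pics/w3c.png

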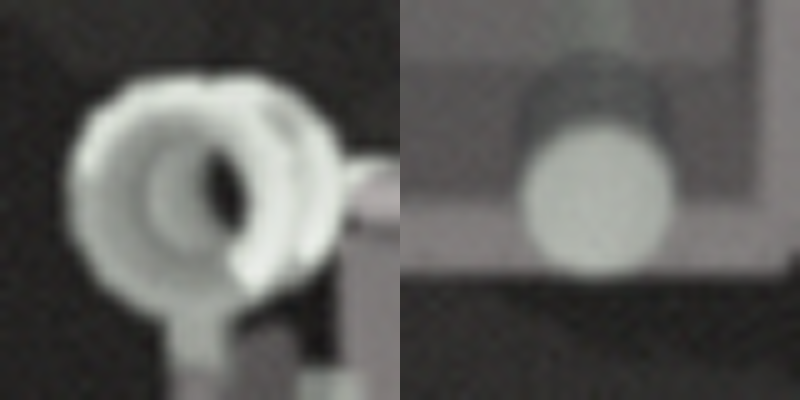

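The long head centre is at crop (598,200) on the right half, and the upper eye's mouth centre is at about (183,190) on the left half. The eye's offset from the pin agrees with the model to about 1 mm. Next I grasp the pin.

```bash
python3 -m handwheel '[{"dp":[-2.5,0.7,0],"twist":0},{"dp":[0,0,4.3],"twist":0},{"dp":[0,0,4.3],"twist":0},{"dp":[0,0,4.3],"twist":0},{"dp":[0,0,4.3],"twist":0},{"dp":[0,0,0],"twist":0},{"dp":[0,0,0],"twist":0}]'
python3 - <<'E'
from station import arm
import cv2,numpy as np
s=arm.sense();d=np.array([483.2,225.7])-s["eef_pos"][:2];print(s["eef_pos"],"tool dx,dy mm",d@[-.651,.759],d@[.759,.651])
E
```

```text
clock: 12.75
eef_pos: [483.3, 226.1, 109.0]
tool_rot: [-0.001, 0.417, 0.909, -0.001]
contact_force: [1.1, 0.2, 0.6]
gripper_width: 0.448
grip_force: 0.0
[483.30520762 226.10219195 108.98712751] tool dx,dy mm -0.2367735331960345 -0.3416795399261785
```

```bash
python3 -m handwheel '[{"dp":[0,0,0],"twist":0},{"dp":[0,0,0],"twist":0},{"dp":[0,0,0],"twist":0},{"dp":[0,0,0],"twist":0},{"dp":[0,0,0],"twist":0}]' -1; python3 -m handwheel '[{"dp":[0,0,-1],"twist":0},{"dp":[0,0,-2],"twist":0},{"dp":[0,0,-2],"twist":0},{"dp":[0,0,-2],"twist":0},{"dp":[0,0,-2],"twist":0},{"dp":[0,0,0],"twist":0},{"dp":[0,0,0],"twist":0},{"dp":[0,0,0],"twist":0}]'
```

```text
clock: 13.25
eef_pos: [485.8, 226.0, 112.6]
tool_rot: [0.001, 0.418, 0.909, 0.001]
contact_force: [-2.2, -1.7, 5.9]
gripper_width: 0.169
grip_force: 58.3
clock: 14.05
eef_pos: [483.8, 225.3, 198.5]
tool_rot: [-0.0, 0.418, 0.909, -0.0]
contact_force: [-1.1, 0.3, -1.0]
gripper_width: 0.16
grip_force: 58.5
```

```bash
python3 -m handwheel '[{"dp":[3,-2.3,0],"twist":0},{"dp":[3,-2.3,0],"twist":0},{"dp":[2.5,-2.1,0],"twist":0},{"dp":[0,0,0],"twist":0},{"dp":[0,0,0],"twist":0},{"dp":[0,0,0],"twist":0}]'
python3 - <<'E'
from station import arm
import cv2,numpy as np
c=arm.read_camera("wrist");np.savez("w4.npz",**c);d=arm.read_camera("side");np.savez("s4.npz",**d)
im=np.hstack([cv2.resize(c["color"][100:300,190:320],(390,600),interpolation=cv2.INTER_CUBIC),cv2.resize(d["color"][240:340,205:270],(390,600),interpolation=cv2.INTER_CUBIC)]);cv2.imwrite("pics/w4.png",im)
E
```

```text
clock: 14.65
eef_pos: [378.6, 246.4, 198.9]
tool_rot: [0.0, 0.418, 0.909, -0.0]
contact_force: [0.2, 0.5, -1.0]
gripper_width: 0.168
grip_force: 58.7
```

View pics/w4.png

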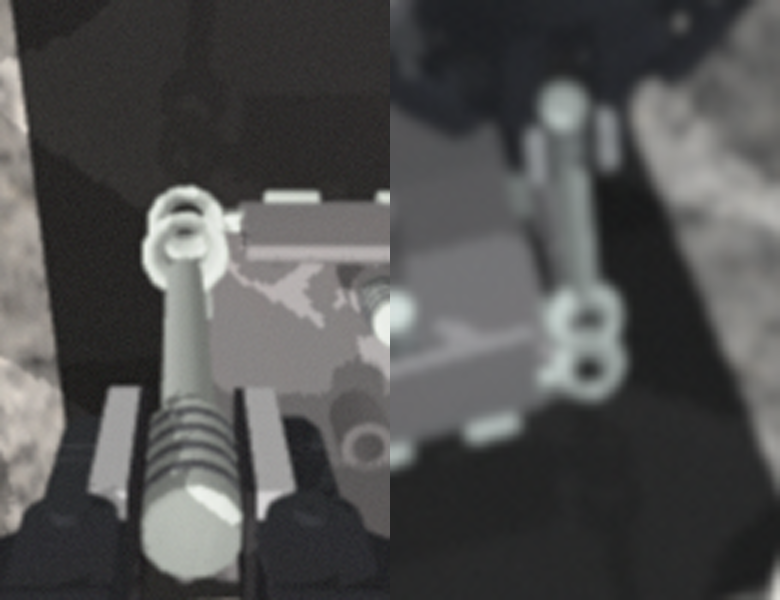

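Left: the pin hangs straight with its tip at about crop (186,240), and the upper eye ring is centred near (186,252). Right: the side view shows the pin lined up over the eyes. I check this by projection.

```bash
python3 - <<'E'
from h import *
W=dict(np.load("w4.npz"));S=dict(np.load("s4.npz"))
wc=lambda u,v:((u-190)*3,(v-100)*3); sc=lambda u,v:(390+(u-205)*6,(v-240)*6)
for n,p in(("eye",(376.7,246.6,83)),("lower",(376.7,246.6,45)),("tip",(378.6,246.4,103)),("tip_at_eye",(376.7,246.6,103)),("headtop",(378.6,246.4,233))):
    print(n,np.round(wc(*proj(W,p))),np.round(sc(*proj(S,p))))
c=W["color"][100:300,190:320];g=c.astype(int);m=((g.min(2)>95)&(g[...,1]-g[...,2]>3)).astype(np.uint8)
for r in(66,70,74,78,82,86,90,94,98,102,110,120):
    x=np.flatnonzero(m[r]);print(r*3,x.min()*3 if len(x) else None,[int(a)*3 for a in x[np.r_[True,np.diff(x)>1]]],[int(a)*3 for a in x[np.r_[np.diff(x)>1,True]]])
E
```

```text
eye [182. 252.] [584. 319.]
lower [183. 222.] [587. 365.]
tip [187. 276.] [577. 291.]
tip_at_eye [182. 271.] [582. 294.]
headtop [183. 550.] [564.  99.]
198 156 [156, 186, 195, 210, 264, 378] [177, 186, 204, 210, 315, 387]
210 150 [150, 204, 219] [165, 213, 219]
222 150 [150, 192, 210, 216, 225, 231] [186, 204, 210, 216, 225, 237]
234 147 [147, 156, 168, 192, 213] [150, 162, 168, 207, 216]
246 141 [141, 150, 162, 183, 198, 222] [144, 156, 177, 189, 213, 222]
258 141 [141, 150, 162, 171, 177, 201, 219] [144, 153, 162, 171, 195, 207, 222]
270 147 [147, 171, 180, 195, 204, 210, 216] [165, 174, 180, 195, 204, 210, 219]
282 156 [156, 165, 192, 210] [159, 177, 192, 210]
294 174 [174, 180, 192, 204, 366, 375, 381] [174, 180, 192, 207, 366, 375, 381]
306 165 [165, 171, 204, 375, 387] [165, 195, 204, 381, 387]
330 165 [165, 177, 192, 375, 387] [171, 183, 198, 375, 387]
360 177 [177, 183, 192] [177, 186, 192]
```

```bash
python3 -m handwheel '[{"dp":[0,-0.15,0],"twist":0},{"dp":[0,0,1],"twist":0},{"dp":[0,0,0.5],"twist":0},{"dp":[0,0,0.5],"twist":0},{"dp":[0,0,0],"twist":0}]'; python3 -m handwheel '[{"dp":[0,0,0.5],"twist":0},{"dp":[0,0,0.5],"twist":0},{"dp":[0,0,0],"twist":0},{"dp":[0,0,0],"twist":0}]'; python3 -m handwheel '[{"dp":[0,0,0.5],"twist":0},{"dp":[0,0,0.5],"twist":0},{"dp":[0,0,0],"twist":0},{"dp":[0,0,0],"twist":0}]'
```

```text
clock: 15.25
eef_pos: [376.3, 245.0, 177.9]
tool_rot: [-0.001, 0.418, 0.909, -0.001]
contact_force: [1.1, 0.4, -1.0]
gripper_width: 0.168
grip_force: 58.7
clock: 15.65
eef_pos: [377.1, 245.6, 169.2]
tool_rot: [0.0, 0.418, 0.909, 0.0]
contact_force: [1.0, 0.9, -1.3]
gripper_width: 0.164
grip_force: 58.5
clock: 16.05
eef_pos: [376.9, 245.4, 159.0]
tool_rot: [-0.0, 0.418, 0.909, -0.0]
contact_force: [1.0, 0.4, -1.2]
gripper_width: 0.169
grip_force: 58.5
```

```bash
python3 -m handwheel '[{"dp":[0,0,0.5],"twist":0},{"dp":[0,0,0.5],"twist":0},{"dp":[0,0,0.5],"twist":0},{"dp":[0,0,0.5],"twist":0},{"dp":[0,0,0],"twist":0}]'; python3 -m handwheel '[{"dp":[0,0,0.5],"twist":0},{"dp":[0,0,0.5],"twist":0},{"dp":[0,0,0],"twist":0},{"dp":[0,0,0],"twist":0}]'; python3 - <<'E'
from station import arm
import cv2,numpy as np
c=arm.read_camera("wrist");d=arm.read_camera("side")
im=np.hstack([cv2.resize(c["color"][100:300,190:320],(390,600),interpolation=cv2.INTER_CUBIC),cv2.resize(d["color"][240:340,205:270],(390,600),interpolation=cv2.INTER_CUBIC)]);cv2.imwrite("pics/w5.png",im)
E
```

```text
clock: 16.55
eef_pos: [376.7, 245.3, 138.3]
tool_rot: [-0.0, 0.418, 0.909, -0.0]
contact_force: [0.5, 0.4, -0.4]
gripper_width: 0.165
grip_force: 58.6
clock: 16.95
eef_pos: [377.0, 245.5, 129.1]
tool_rot: [-0.0, 0.418, 0.909, -0.0]
contact_force: [0.7, 0.4, -1.2]
gripper_width: 0.17
grip_force: 58.5
```

View pics/w5.png

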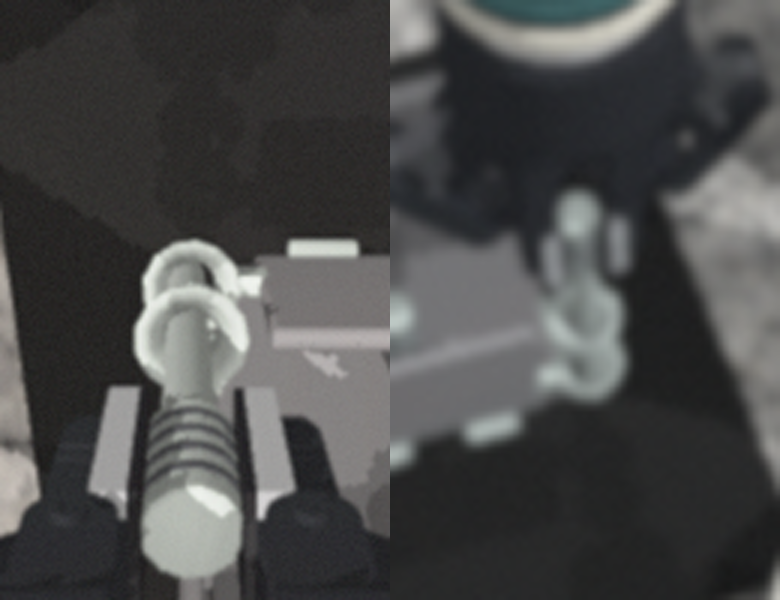

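The pin runs through the upper ring (190,335) and into the lower ring (188,280) with no contact force. I lower it the last 15 mm.

```bash
python3 -m handwheel '[{"dp":[0,0,0.5],"twist":0},{"dp":[0,0,0.5],"twist":0},{"dp":[0,0,0.5],"twist":0},{"dp":[0,0,0],"twist":0},{"dp":[0,0,0],"twist":0},{"dp":[0,0,0],"twist":0},{"dp":[0,0,0],"twist":0},{"dp":[0,0,0],"twist":0}]'; python3 - <<'E'
from h import *
from station import arm
W=arm.read_camera("wrist");s=arm.sense()
# pin head top height: pixel of head top centre is fixed in the hand; compare with lift-off picture
A=dict(np.load("w4.npz"))
f=lambda c:cv2.cvtColor(c["color"][230:295,236:272],cv2.COLOR_BGR2GRAY).astype(np.float32)
print("slip px",cv2.phaseCorrelate(f(A),f(W)),s["eef_pos"],s["contact_force"],s["grip_force"],np.abs(s["joint_velocities"]).max())
E
```

```text
clock: 17.85
eef_pos: [377.0, 245.4, 114.4]
tool_rot: [-0.0, 0.418, 0.909, -0.0]
contact_force: [0.2, 0.1, 0.4]
gripper_width: 0.171
grip_force: 58.6
slip px ((-0.18392699752885733, -0.14995278092139586), 0.47155127002869124) [376.97600326 245.44374486 114.35670742] [ 0.12703803 -0.21534025 -1.37098768] 58.56237351894379 0.0015854385923501232
```

```bash
python3 -c "
from station import arm
print(arm.close_job())"
```

```text
the job is handed in; nothing more can be done
None
```

I handed the job in with both sides upright and the long pin gripped head up through both eyes, its point about 11–16 mm above the crate's underside by my estimate; the bottles, timer and short pin were not touched as far as I could see, and the interface did not report a verdict.

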